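# Hang the fossil plaque on its display stand

## Task

Take the plywood fossil plaque out of the tall storage box and stand it upright, fully home in the slot of the wooden block; let go there so that you can take it again by its side edges. Then hang it on the display stand: put the keyhole over the screw head and pull the plaque down until the screw sits at the top of the narrow slot, with the fossil facing out and the plaque hanging straight, and let go. Leave the tray, jar and marker where they are.

Things in the scene. Friction and masses are not known exactly. Their poses are not given: they have to be found in the camera images.
- plaque_center (a point): Centre of the loose plaque (about 110 g), half-way up, mid-thickness: an upright plywood board 10 mm thick (its x), 66 mm wide (y), 140 mm tall (z up). Its +x face is the front, with a round fossil cast. It starts in the storage box, its top 13 mm above the rim, front roughly towards +x; the box leaves 4 mm beside each side edge, so there it can only be pinched by its thickness from above.
- plaque: The plaque as a whole; origin at the middle of its bottom edge, 70 mm below its centre, same axes. A keyhole is cut right through it: a 24 mm eight-sided entry hole and, going up from it, a slot 9 mm wide that ends 117 mm above the bottom edge. The top 23 mm are solid. On the stand there is no room for a finger behind it: hold it by its side edges.
- keyhole_mouth (a point): Centre of the keyhole's 24 mm entry hole, mid-thickness, 24 mm above the plaque's centre. Axes as the plaque.
- keyhole_seat (a point): Where the screw's axis lies when the plaque is fully pulled down: near the top of the narrow slot, mid-thickness, 44 mm above the plaque's centre, 20 mm above the entry hole's centre, 26 mm below the top edge. Axes as the plaque.
- cast_tip (a point): Foremost point of the fossil cast (32 mm across, 9 mm proud of the front), 14 mm in front (+x) of the plaque's mid-plane, 10 mm below its centre.
- box_floor (a point): Centre of the inner floor, 5 mm above the table, of the fixed grey open-topped storage box with dark metal corners: outside 138 (x) by 82 (y) by 132 mm tall, walls 4 mm. Two foam blocks 36 mm high leave a 12.5 mm groove along its y in the middle, where the plaque stands; above them 60 mm are free before and behind the plaque.
- slot_floor (a point): Centre of the slot's floor in the fixed wooden block, 40 mm above the table. Block 64 (x) by 84 (y) by 80 mm tall. The slot runs along its y through both ends, 12.5 mm wide, 40 mm deep, its mouth bevelled 6 mm each side. A plaque fully home has its bottom edge on this floor, its cast 4 mm above the block.
- screw (a point): On the screw's axis at the front face of the fixed stand, 138 mm above the table. x points out along the screw (level, roughly +x, away from the robot), z up. Shank 6 mm thick, 14 mm long to the underside of a round head 15 mm across and 5 mm thick. Stand: upright bar 48 mm wide, 20 mm thick, behind the face, top 30 mm above the screw; base 110 mm square, 12 mm high.
- tray: Loose shallow grey tray, 100 by 160 by 30 mm, origin under its centre. Bystander.
- jar: Loose small glass jar with a white cap, 44 mm across, 62 mm tall, origin under its centre. Bystander.
- marker: Loose flat-sided marker pen 100 by 14 by 12 mm lying along its x, origin under its centre. Bystander.
Not all that is in view belongs to the job. Leave any blue or pink look-alike of the part that bears screw alone.

How it is judged:
By the outcome, as a careful person would: the job done as asked, in the order asked, and still so for the second after the job is handed in, with the robot touching nothing.
It also fails if it takes over 69 s, if anything falls off the work surface, if the arm or the gripper's body presses on something with over 40 N, if the wrist force passes 120 N, or if a joint passes its speed limit or range.

## Robot

A 6-joint arm with a two-finger parallel gripper is mounted at the origin on the work surface. World frame = base frame: x ahead of the robot, y to its left, z up, the work surface at z = 0. Lengths are in m, angles in rad, forces in N, time in s.
With the tool pointing down it reaches from about 0.35 to 0.875 m from the base axis. Payload 15.5 kg.
Tool frame: the origin (TCP) lies on the centre line of the jaws, within the pads' length; the fingertips stand manip.finger_overhang ahead of it and the grasp point (between the pads) lies 11 mm behind it (manip.finger_overhang is the distance from the TCP to the fingertips, in m); x points along the fingers, z is the direction in which the jaws open and shut, and the axes are right-handed (so a half turn about x gives the same grasp; the last joint's range is limited). The gripper opens to 85 mm and grips with 20 to 120 N. Pads are 22 mm wide; open, the fingers measure 114 mm over their backs; the gripper's body (76 mm by 85 mm) begins 54 mm behind the grasp point. The pads swing forward as they close: fully open they stand 13 mm farther back than shut.
Start: joints at [-1.23, 0.494, 1.345, -0, 1.302, -0.096], TCP at [0.264, -0.566, 0.239] pointing down, gripper open.
Joint ranges: [-2.91, 2.91], [-0.82, 2.16], [0.22, 2.67], [-1.22, 4.37], [0.12, 2.79], [-3.08, 3.08]. Speed limits (rad/s): [1.89, 1.89, 2.57, 3.01, 3.01, 3.01].

## Interface

Orientations are given as a rotation vector (axis times angle).
In Python, from cell import manip gives the robot as it stands.
- The arm moves only by the shell command python3 -m inch 'ROWS' [FORCE]. ROWS is a JSON object of lists of equal length, an entry for each row: "delta_pos": the shift along the tool's x, y, z in cm, a list of three; "roll": the turn about the tool's x in degrees; "jaw": the finger opening in cm, from 0 to 8.54. In form: {"delta_pos": [[x, y, z], ...], "roll": [roll, ...], "jaw": [jaw, ...]}. A call has 1 to 10 rows; each row is the pose to reach, as a shift and turn from the pose measured when the call began, along the tool's axes at that moment; what a row does not reach only later rows make up. A row lasts 1/12 s, in which the tool goes at most 41.7 mm and 7.16 degrees, less where a joint would pass 70% of its speed; a pose out of reach is approached as far as the arm can. A call with a gripper value outside its range is refused whole. The fingers move at their own pace and stop on an object; FORCE is the grip in N (left out, the last holds). Time passes only in rows, so rows that repeat a pose let the fingers close. It gives the time, the measured TCP pose, the force and the opening at its end, in the units of the state.
- manip.read_state(): the state, without advancing time (a new reading comes with each control period).
- manip.capture(name): name is "side" or "top"; returns the picture (384x512x3 uint8, blue, green, red); there is no depth.
- manip.get_calibration(name): a dict with "fx", "fy", "cx", "cy" (pixels), "R" (3x3) and "t" (3): a world point X has camera coordinates R X + t. Camera axes: x right, y down, z forward; pixel columns grow to the right and rows downward; lengths in m; the calibration is good to about 2 mm. A picture is of the moment at which its call begins. get_calibration takes no time and is no camera call.
- manip.finish_job(): hands the job in, once; it reports no verdict.
Trained networks look in the newest picture that a camera, given by its name, has taken for a name from the list of things; names that differ only in an ending like _2 or _b are one class to them, and where a whole thing is asked for, a point or a joint stands for the part that bears it (a point fixed in the world has none). Each returns a list of dicts, best first, with "confidence" (0 to 1); they miss things now and then, are a little off and sometimes report something else, mostly with a low value. They report only what shows in the picture. A call takes as long as a camera call. They do not tell look-alikes from the thing itself.
- manip.search_frame(camera, name): "location" ([x, y, z] in m, in world coordinates, good to about 4 mm: the middle of the surface that is visible of it).
- manip.silhouettes(camera, name): "mask" (384x512 bool, what is visible of it).
- manip.landmark_of(camera, name): "location" ([x, y, z] in m, in world coordinates, good to about 4 mm: a listed point, or the origin of a listed thing).
The state is a dict: "clock": time; "joint_pos": joint angles; "joint_velocities": joint speeds; "effort": joint torques, N m; "tool_pos": TCP position; "tool_rot": TCP orientation; "force": force on the tool from outside, world axes, zero at the start; "ft_torque": the same for the moment, N m; "width": finger opening in m.
Only numpy, scipy, OpenCV 4.12 (cv2) and the standard library are available. Lean on these libraries where they do the work, as an engineer would, in place of code of your own. Each camera call takes 0.05 s, during which the arm holds its last target.

## Working session

There is one attempt and no reset: what is moved stays moved. The work goes in short steps, Python scripts to look and compute and a shell command to move; the robot and the scene stay as the last step left them, time stands still between calls to the robot, and variables do not carry over. Pictures are saved under pics/ and viewed, and the job is handed in when it is done.

```bash
ls; mkdir -p pics; python3 - <<'E'
from cell import manip
import cv2
s=manip.read_state();print({k:(v if not hasattr(v,'round') else v) for k,v in s.items()});print(manip.finger_overhang)
for c in("side","top"):
    im=manip.capture(c);cv2.imwrite(f"pics/{c}0.png",im)
    k=manip.get_calibration(c);print(c,k)
    for n in("plaque","plaque_center","keyhole_mouth","cast_tip","box_floor","slot_floor","screw","tray","jar","marker"):
        try:print(n,[( [round(float(q),4) for q in d["location"]],round(float(d["confidence"]),2)) for d in manip.landmark_of(c,n)][:4])
        except Exception as e:print(n,e)
print(manip.read_state()["clock"])
E
```

```text
pics
{'clock': 0.0, 'joint_pos': array([-1.22947951e+00,  4.94226571e-01,  1.34614759e+00, -6.71437696e-06,
        1.30252877e+00, -9.54888308e-02]), 'joint_velocities': array([-1.36331732e-04,  6.12144260e-04,  6.03311492e-05,  6.92209877e-04,
       -9.26460705e-04,  2.25992399e-04]), 'effort': array([ 1.07922962e-03, -8.82145071e+01, -3.83861911e+01, -2.76191111e-05,
        9.98433970e-03, -2.06457213e-05]), 'tool_pos': array([ 0.26428758, -0.56596419,  0.23866771]), 'tool_rot': array([ 0.88250824,  1.38580583, -0.8811934 ]), 'force': array([ 0.40853942,  0.55554366, -0.39706887]), 'ft_torque': array([ 0.00592486,  0.01306507, -0.04450667]), 'width': 0.08572155878861594}
0.008
side {'fx': 453.2396948457468, 'fy': 453.2396948457468, 'cx': 252.94282364550367, 'cy': 194.4268589641456, 'R': array([[-0.89546072, -0.44489287, -0.01484664],
       [-0.24715214,  0.52464305, -0.81465667],
       [ 0.37022413, -0.72582367, -0.57975347]]), 't': array([0.46805284, 0.22384695, 0.81530274])}
plaque []
plaque_center [([0.4991, 0.2742, 0.0784], 0.89), ([0.5172, -0.0048, 0.1369], 0.43)]
keyhole
[... 502 characters left out ...]
-0.01183539, -0.99992028,  0.00439863],
       [-0.98204948,  0.01079548, -0.18831429],
       [ 0.1882518 , -0.00654844, -0.98209897]]), 't': array([0.00342718, 0.56036839, 0.81361637])}
plaque [([0.4988, 0.2723, 0.008], 0.72)]
plaque_center [([0.4956, 0.2735, 0.0752], 0.64)]
keyhole_mouth [([0.5028, 0.275, 0.0954], 0.83)]
cast_tip [([0.5131, 0.2722, 0.0639], 0.9)]
box_floor [([0.4992, 0.2723, 0.0079], 0.81)]
slot_floor [([0.4953, -0.2828, 0.0421], 0.91)]
screw [([0.3547, 0.146, 0.1389], 0.82), ([0.3307, -0.1782, 0.1415], 0.65), ([0.5217, -0.0051, 0.1357], 0.56)]
tray [([0.7234, -0.0046, -0.0033], 0.81)]
jar [([0.6532, 0.2217, -0.0001], 0.69)]
marker [([0.6582, -0.2052, -0.0006], 0.58)]
1.1
```

View pics/side0.png

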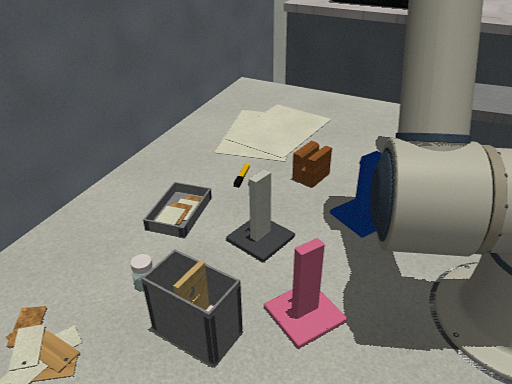

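View pics/top0.png

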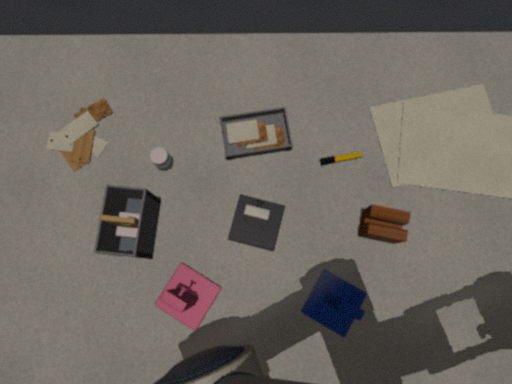

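```bash
python3 - <<'E'
import cv2,numpy as np
t=cv2.imread("pics/top0.png");s=cv2.imread("pics/side0.png")
def c(im,x,y,w,h,n,f=6):
    o=cv2.resize(im[y:y+h,x:x+w],None,fx=f,fy=f,interpolation=cv2.INTER_CUBIC)
    o=cv2.convertScaleAbs(o,alpha=1.4,beta=10)
    for i in range(0,w,10):cv2.putText(o,str(x+i),(i*f,8),0,.3,(0,255,255));cv2.line(o,(i*f,10),(i*f,16),(0,255,255))
    for i in range(0,h,10):cv2.putText(o,str(y+i),(0,i*f+4),0,.3,(0,255,255));cv2.line(o,(20,i*f),(26,i*f),(0,255,255))
    return o
def save(a,n):cv2.imwrite(n,a)
save(np.hstack([c(t,90,180,66,84,0),c(t,225,185,66,84,0)]),"pics/c1.png")
save(np.hstack([c(t,350,190,66,84,0),c(s,280,130,60,84,0)]),"pics/c2.png")
save(np.hstack([c(s,215,165,90,100,0,5),]),"pics/c3.png")
save(c(s,135,245,115,120,0,5),"pics/c4.png")
E
```

```text
(no output)
```

View pics/c1.png

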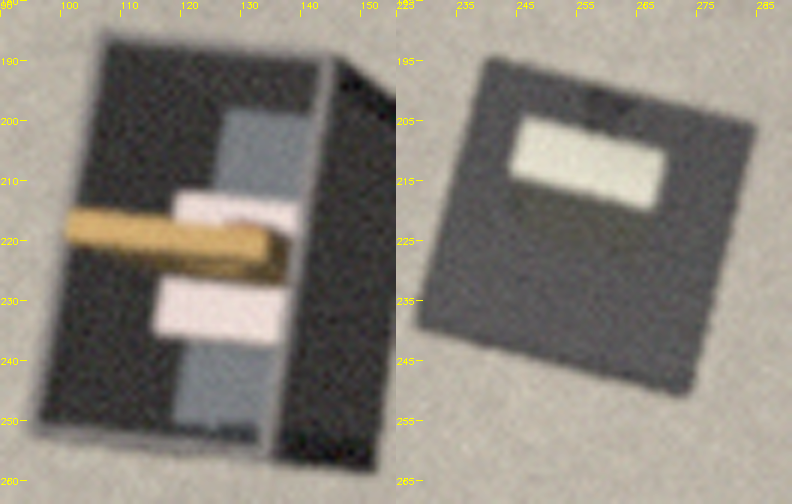

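View pics/c2.png

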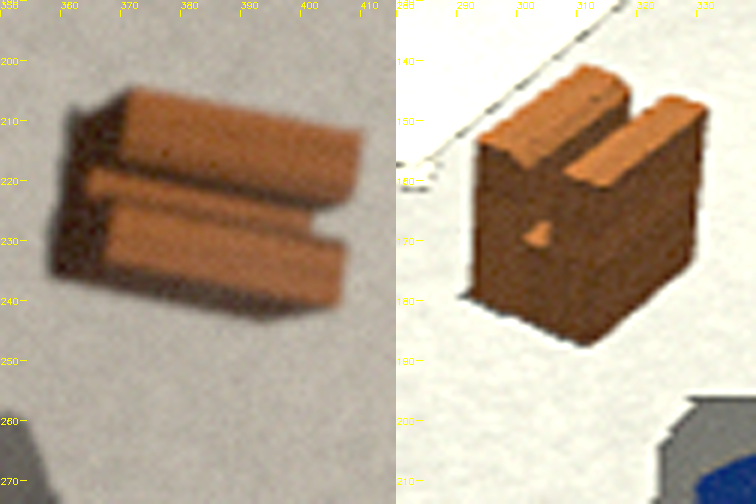

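View pics/c3.png

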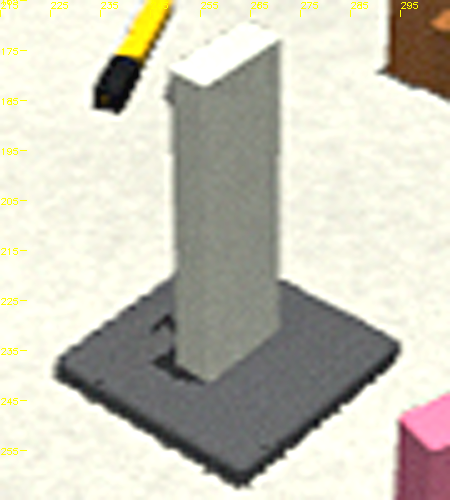

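View pics/c4.png

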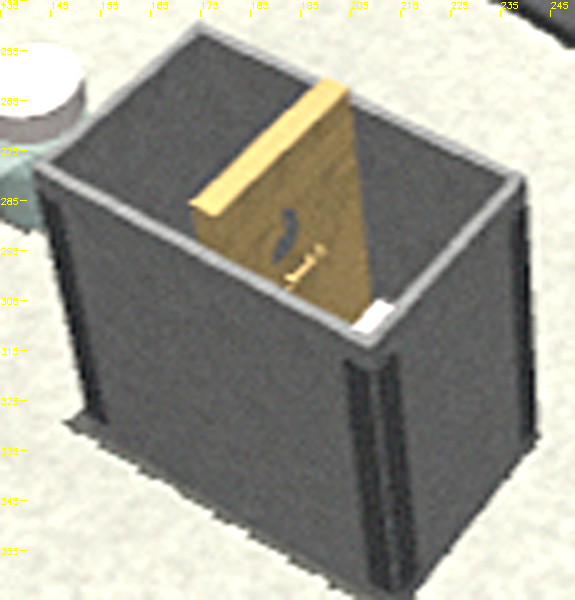

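```bash
cat > h.py <<'E'
from cell import manip
import numpy as np
from scipy.optimize import least_squares
K={c:manip.get_calibration(c) for c in("side","top")}
def proj(c,X):
    k=K[c];p=np.atleast_2d(X)@np.array(k["R"]).T+np.array(k["t"])
    return np.c_[k["fx"]*p[:,0]/p[:,2]+k["cx"],k["fy"]*p[:,1]/p[:,2]+k["cy"]]
def world(x,y,yaw,L):
    L=np.atleast_2d(L);c,s=np.cos(yaw),np.sin(yaw)
    return np.c_[x+c*L[:,0]-s*L[:,1],y+s*L[:,0]+c*L[:,1],L[:,2]]
def fit(obs,guess):
    """obs: list of (cam, localcorners Nx3, pixels Mx2) ; pixels matched to nearest corner"""
    P=np.array(guess,float)
    for it in range(6):
        M=[]
        for c,L,px in obs:
            q=proj(c,world(*P,L));px=np.atleast_2d(px)
            j=[np.argmin(np.hypot(*(q-p).T)) for p in px];M.append(np.atleast_2d(L)[j])
        f=lambda P:np.concatenate([(proj(c,world(*P,L))-np.atleast_2d(px)).ravel() for (c,_,px),L in zip(obs,M)])
        r=least_squares(f,P,x_scale=[.01,.01,.1],loss="soft_l1",f_scale=1.);P=r.x
    return P,f(P).reshape(-1,2)
def rect(a,b,z,ox=0):
    return [[ox+i*a/2,j*b/2,z] for i,j in((1,1),(1,-1),(-1,-1),(-1,1))]
E
python3 - <<'E'
from h import *
np.set_printoptions(precision=3,suppress=True)
plq=rect(.010,.066,.145);box=rect(.138,.082,.132);blk=rect(.064,.084,.08)
base=rect(.11,.11,.012);bar=rect(.02,.048,.168,-.01)
pt=[(101,214.7),(100.7,220.2),(134.5,223.7),(135,218.2)];ps=[(173,285.6),(177.6,288),(205,262.6),(200,260.4)]
bt=[(107.5,186.2),(145.8,189.2),(134.7,256.3),(95.5,252.5)];bs=[(142,278),(175,250),(240,280.6),(209.4,314.6)]
kt=[(371.7,204.7),(410.3,211.7),(407.5,240.8),(367.3,234.2)];ks=[(293.7,153.3),(312,140.8),(331.8,147.8),(314,161.2)]
rt=[(246.8,203.8),(270.2,210),(268.2,220.3),(244,214.2)];rs=[(249,178.6),(263.6,169.4),(271.4,173),(256.4,182)]
for n,L,a,b,g in(("plq",plq,pt,ps,(.498,.273,-.1)),("box",box,bt,bs,(.498,.273,-.1)),("blk",blk,kt,ks,(.494,-.284,-.15)),("bar",bar,rt,rs,(.519,-.005,-.25))):
    for o in([("top",L,a)],[("side",L,b)],[("top",L,a),("side",L,b)]):
        P,r=fit(o,g);print(n,o[0][0],len(o),P,"deg",np.degrees(P[2]),"rms",np.sqrt((r**2).mean()))
P,r=fit([("top",base,[(240.2,194.5),(284.8,206.2),(273.7,250.8),(228.7,239.7)]),("side",base,[(226.4,238.6),(263,259),(295,234)])],(.5,-.005,-.25));print("base",P,np.degrees(P[2]),r)
from scipy.spatial.transform import Rotation as R
print(R.from_rotvec(manip.read_state()["tool_rot"]).as_matrix())
E
```

```text
plq top 1 [ 0.501  0.272 -0.111] deg -6.3641898199868345 rms 0.3402702061471941
plq side 1 [ 0.498  0.272 -0.13 ] deg -7.435141364573432 rms 0.11836799585459074
plq top 2 [ 0.499  0.272 -0.12 ] deg -6.847239838115451 rms 0.7207689111195659
box top 1 [ 0.5    0.27  -0.114] deg -6.54642030604718 rms 0.9117626307268025
box side 1 [ 0.497  0.271 -0.118] deg -6.77463555454835 rms 0.5474712316995731
box top 2 [ 0.498  0.271 -0.117] deg -6.688079049421809 rms 1.0397938720133857
blk top 1 [ 0.496 -0.285 -0.189] deg -10.833701459113382 rms 0.25715096908043855
blk side 1 [ 0.492 -0.284 -0.236] deg -13.511068825412085 rms 0.3782547798389733
blk top 2 [ 0.495 -0.285 -0.2  ] deg -11.470439833544445 rms 0.7599262548077423
bar top 1 [ 0.518 -0.005 -0.262] deg -15.02307157919644 rms 0.2494062712920928
bar side 1 [ 0.513 -0.002 -0.242] deg -13.839516013292023 rms 0.45324817044553906
bar top 2 [ 0.517 -0.005 -0.253] deg -14.488630441749185 rms 0.9056291000401111
base [ 0.507 -0.002 -0.26 ] -14.880230668131597 [[-0.615  0.257]
 [ 0.47  -0.039]
 [ 0.37   1.543]
 [-1.294  0.74 ]
 [-1.945 -2.34 ]
 [-0.272 -0.116]
 [-0.045 -1.513]]
[[ 0.     0.906  0.423]
 [-0.     0.423 -0.906]
 [-1.    -0.     0.   ]]
```

Candidates for "screw": grey stand (side 260,205 / top 257,222), blue (362,200 / 334,302), pink (305,285 / 188,297). I choose the grey one. Crop c3 shows the grey base and bar with the shank hidden behind the bar on the +x side. The only plaque-like board is in the box (top 118,219). The boards at (75,135) and in the tray are clutter.

```bash
cat >> h.py <<'E'
from scipy.spatial.transform import Rotation as Rot
def go(xyz,yaw_deg):
    s=manip.read_state();M=Rot.from_rotvec(s["tool_rot"]).as_matrix()
    d=M.T@(np.array(xyz)-s["tool_pos"])*100
    z=M[:,2];cur=np.degrees(np.arctan2(z[1],z[0]))
    r=-((yaw_deg-cur+180)%360-180)
    print("t",round(float(s["clock"]),2),"cm",d.round(2),"roll",round(float(r),2),"yaw",round(float(cur),2),"tcp",s["tool_pos"].round(4),"tilt",M[:,0].round(3),"F",s["force"].round(1),"w",round(float(s["width"]),4))
E
python3 -c "
from h import *
go((.499,.272,.26),-6.85)"
```

```text
t 1.1 cm [ -2.07  56.72 -66.04] roll -58.12 yaw -64.97 tcp [ 0.2644 -0.5663  0.2393] tilt [ 0. -0. -1.] F [-0.1  0.7  0.4] w 0.0856
```

```bash
python3 -m inch '{"delta_pos":[[-2.1,2.8,-3.3],[-2.1,5.7,-6.6],[-2.1,8.5,-9.9],[-2.1,11.3,-13.2],[-2.1,14.2,-16.5],[-2.1,17,-19.8],[-2.1,19.9,-23.1],[-2.1,22.7,-26.4],[-2.1,25.5,-29.7],[-2.1,28.4,-33]],"roll":[-5.8,-11.6,-17.4,-23.2,-29,-34.9,-40.7,-46.5,-52.3,-58.1],"jaw":[8,7.5,7,6.5,6,5.5,5,5,5,5]}' 40; python3 -c "
from h import *
go((.499,.272,.26),-6.85)"
```

```text
clock: 1.93
tool_pos: [0.3758, -0.1674, 0.2605]
tool_rot: [0.09, 1.568, -0.091]
force: [1.9, -0.3, -0.3]
width: 0.0499
t 1.93 cm [4.000e-02 4.507e+01 7.180e+00] roll 0.24 yaw -6.61 tcp [ 0.3758 -0.1674  0.2605] tilt [ 0.001 -0.    -1.   ] F [ 1.9 -0.3 -0.3] w 0.0499
```

```bash
python3 -m inch '{"delta_pos":[[0,4,0.6],[0,8,1.3],[0,12,1.9],[0,16,2.6],[0,20,3.2],[0,24,3.8],[0,28,4.5],[0,32,5.1],[0,36,5.7],[0,40,6.4]],"roll":[0.2,0.2,0.2,0.2,0.2,0.2,0.2,0.2,0.2,0.2],"jaw":[5,5,5,5,5,5,5,5,5,5]}'; python3 -c "
from h import *
go((.499,.272,.165),-6.85)"
```

```text
clock: 2.77
tool_pos: [0.4854, 0.2249, 0.2606]
tool_rot: [0.093, 1.568, -0.093]
force: [1.7, -0.4, 0.4]
width: 0.0501
t 2.77 cm [9.56 4.84 0.79] roll 0.06 yaw -6.79 tcp [0.4854 0.2249 0.2606] tilt [ 0.001 -0.    -1.   ] F [ 1.7 -0.4  0.4] w 0.0501
```

```bash
python3 -m inch '{"delta_pos":[[1,3,0.5],[2,4.8,0.8],[4,4.8,0.8],[6.5,4.8,0.8],[8.5,4.8,0.8],[9.5,4.8,0.8],[9.5,4.8,0.8]],"roll":[0,0,0,0,0,0,0],"jaw":[5,5,5,5,5,5,5]}'; python3 -c "
from h import *
import cv2
go((.499,.272,.123),-6.85)
a=manip.capture('side');b=manip.capture('top')
cv2.imwrite('pics/g1.png',np.hstack([cv2.resize(a[200:370,120:260],None,fx=2.8,fy=2.8),cv2.resize(b[150:320,60:200],None,fx=2.8,fy=2.8)]))"
```

```text
clock: 3.35
tool_pos: [0.4981, 0.2711, 0.1637]
tool_rot: [0.092, 1.571, -0.094]
force: [-0.8, 0.1, -0.5]
width: 0.0502
t 3.35 cm [4.07 0.11 0.09] roll 0.06 yaw -6.79 tcp [0.4981 0.2711 0.1637] tilt [-0.002 -0.002 -1.   ] F [-0.8  0.1 -0.5] w 0.0502
```

View pics/g1.png

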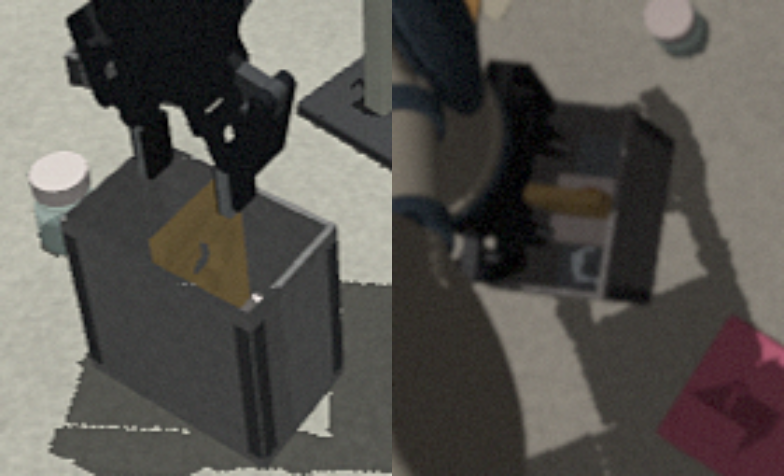

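The fingers straddle the board's top (crop 195,195), so I'm descending and closing.

```bash
python3 -m inch '{"delta_pos":[[1.5,0.1,0.1],[3,0.1,0.1],[4.2,0.1,0.1],[4.2,0.1,0.1],[4.2,0.1,0.1],[4.2,0.1,0.1],[4.2,0.1,0.1],[4.2,0.1,0.1],[4.2,0.1,0.1],[4.2,0.1,0.1]],"roll":[0,0,0,0,0,0,0,0,0,0],"jaw":[5,5,5,3.5,2,0.6,0.6,0.6,0.6,0.6]}' 50;python3 -m inch '{"delta_pos":[[0,0,0],[0,0,0],[0,0,0]],"roll":[0,0,0],"jaw":[0.6,0.6,0.6]}' ; python3 -c "
from h import *
go((.499,.272,.30),-6.85)"
```

```text
clock: 4.28
tool_pos: [0.5009, 0.2728, 0.1258]
tool_rot: [0.094, 1.566, -0.092]
force: [-2.8, 0.9, 7.8]
width: 0.0093
clock: 4.53
tool_pos: [0.501, 0.2729, 0.1264]
tool_rot: [0.094, 1.566, -0.092]
force: [-1.6, 0.6, 0.2]
width: 0.0095
t 4.53 cm [-17.37  -0.09  -0.14] roll 0.05 yaw -6.8 tcp [0.501  0.2729 0.1264] tilt [ 0.003  0.001 -1.   ] F [-1.6  0.6  0.2] w 0.0095
```

```bash
python3 -m inch '{"delta_pos":[[-1,0,0],[-2.5,0,0],[-4.5,0,0],[-6.5,0,0],[-8.5,0,0],[-10.5,0,0],[-12.5,0,0],[-14.5,0,0],[-16.5,0,0],[-17.5,0,0]],"roll":[0,0,0,0,0,0,0,0,0,0],"jaw":[0.6,0.6,0.6,0.6,0.6,0.6,0.6,0.6,0.6,0.6]}' 50; python3 -c "
from h import *
import cv2
go((.495,-.285,.30),-11.3)
a=manip.capture('side');b=manip.capture('top')
cv2.imwrite('pics/g2.png',np.hstack([cv2.resize(a[110:280,120:260],None,fx=2.8,fy=2.8),cv2.resize(b[150:320,60:200],None,fx=2.8,fy=2.8)]))"
```

```text
clock: 5.37
tool_pos: [0.5012, 0.2729, 0.3047]
tool_rot: [0.095, 1.562, -0.091]
force: [-0.7, -0.9, -0.3]
width: 0.009
t 5.37 cm [  0.33 -55.47   5.99] roll 4.49 yaw -6.81 tcp [0.5012 0.2729 0.3047] tilt [ 0.007  0.002 -1.   ] F [-0.7 -0.9 -0.3] w 0.009
```

View pics/g2.png

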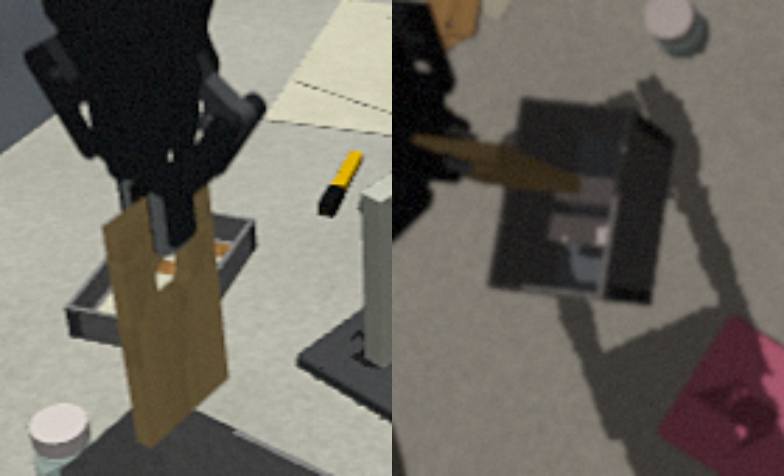

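```bash
python3 -m inch '{"delta_pos":[[-1.5,-1,0.1],[-3,-3,0.3],[-4.5,-6,0.6],[-4.5,-9.5,1],[-4.5,-13,1.4],[-4.5,-17,1.8],[-4.5,-21,2.2],[-4.5,-25,2.7],[-4.5,-29,3.1],[-4.5,-33,3.6]],"roll":[0.4,0.9,1.3,1.8,2.2,2.7,3.2,3.6,4,4.5],"jaw":[0.6,0.6,0.6,0.6,0.6,0.6,0.6,0.6,0.6,0.6]}'; python3 -c "
from h import *
go((.495,-.285,.28),-11.3)"
```

```text
clock: 6.3
tool_pos: [0.4967, -0.0608, 0.3465]
tool_rot: [0.158, 1.56, -0.152]
force: [0.6, -0.1, -0.6]
width: 0.0091
t 6.3 cm [  6.59 -22.04   4.2 ] roll -0.02 yaw -11.32 tcp [ 0.4967 -0.0608  0.3465] tilt [ 0.005  0.003 -1.   ] F [ 0.6 -0.1 -0.6] w 0.0091
```

```bash
python3 -m inch '{"delta_pos":[[0,-4,0.8],[1,-8,1.5],[2.5,-12,2.3],[4,-16,3.1],[5.5,-20,3.8],[7,-22,4.2],[8.5,-22,4.2],[9.5,-22,4.2],[9.5,-22,4.2],[9.5,-22,4.2]],"roll":[0,0,0,0,0,0,0,0,0,0],"jaw":[0.6,0.6,0.6,0.6,0.6,0.6,0.6,0.6,0.6,0.6]}'; python3 -c "
from h import *
import cv2
go((.495,-.285,.20),-11.3)
a=manip.capture('side');b=manip.capture('top')
cv2.imwrite('pics/s.png',a);cv2.imwrite('pics/t.png',b)
print(manip.landmark_of('side','plaque'),manip.landmark_of('top','plaque'))
cv2.imwrite('pics/g3.png',np.hstack([cv2.resize(a[90:210,265:365],None,fx=4,fy=4,interpolation=2),cv2.resize(b[170:290,330:430],None,fx=4,fy=4,interpolation=2)]))"
```

```text
clock: 7.13
tool_pos: [0.4949, -0.2836, 0.2504]
tool_rot: [0.158, 1.562, -0.151]
force: [-1.0, -0.5, 0.1]
width: 0.009
t 7.13 cm [ 5.04 -0.16  0.02] roll 0.02 yaw -11.28 tcp [ 0.4949 -0.2836  0.2504] tilt [ 0.004  0.004 -1.   ] F [-1.  -0.5  0.1] w 0.009
[{'location': [0.4945, -0.2852, 0.1289], 'confidence': 0.92}] [{'location': [0.493, -0.2872, 0.1348], 'confidence': 0.77}]
```

View pics/g3.png

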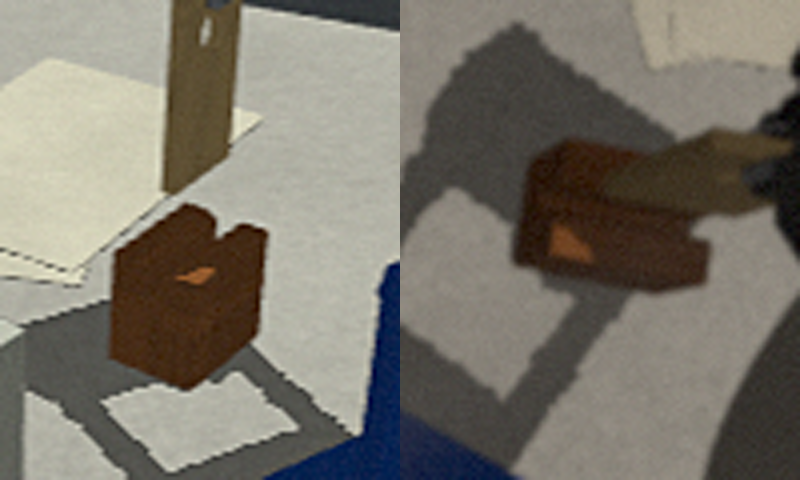

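```bash
python3 -m inch '{"delta_pos":[[1,-0.1,0],[2,-0.1,0],[3,-0.1,0],[4,-0.1,0],[4.5,-0.1,0],[4.5,-0.1,0]],"roll":[0,0,0,0,0,0],"jaw":[0.6,0.6,0.6,0.6,0.6,0.6]}'; python3 -c "
from h import *
go((.495,-.285,.161),-11.3)"; python3 -m inch '{"delta_pos":[[0.5,0,0],[1,0,0],[1.5,0,0],[1.5,0,0]],"roll":[0,0,0,0],"jaw":[0.6,0.6,0.6,0.6]}'; python3 -c "
from h import *
import cv2
go((.495,-.285,.161),-11.3)
a=manip.capture('side');b=manip.capture('top')
cv2.imwrite('pics/g4.png',np.hstack([cv2.resize(a[90:210,265:365],None,fx=4,fy=4,interpolation=2),cv2.resize(b[170:290,330:430],None,fx=4,fy=4,interpolation=2)]))"
```

```text
clock: 7.83
tool_pos: [0.4952, -0.2846, 0.2051]
tool_rot: [0.157, 1.561, -0.151]
force: [-0.3, -0.1, -1.0]
width: 0.0095
t 7.83 cm [ 4.41 -0.07 -0.02] roll 0.04 yaw -11.26 tcp [ 0.4952 -0.2846  0.2051] tilt [ 0.004  0.003 -1.   ] F [-0.3 -0.1 -1. ] w 0.0095
clock: 8.17
tool_pos: [0.4949, -0.2842, 0.1891]
tool_rot: [0.158, 1.562, -0.151]
force: [0.5, -0.1, -1.2]
width: 0.0091
t 8.17 cm [ 2.81 -0.09  0.02] roll 0.04 yaw -11.26 tcp [ 0.4949 -0.2842  0.1891] tilt [ 0.003  0.004 -1.   ] F [ 0.5 -0.1 -1.2] w 0.0091
```

View pics/g4.png

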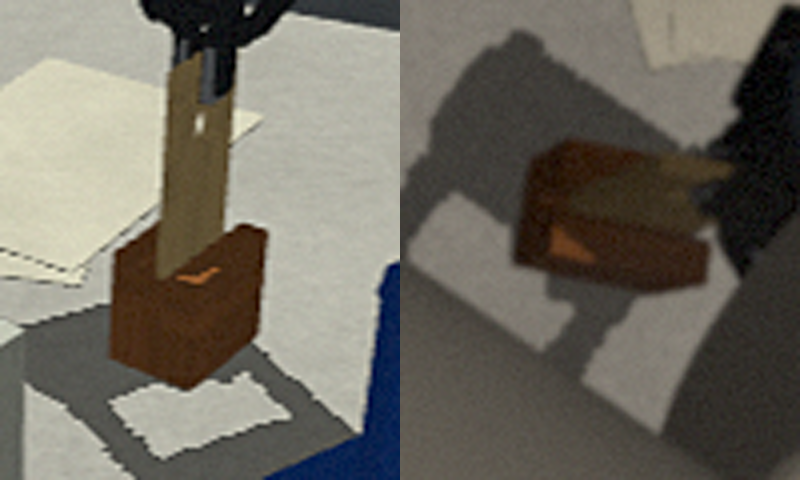

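```bash
python3 -m inch '{"delta_pos":[[0.5,0,0],[1,0,0],[1.5,0,0],[2,0,0],[2.2,0,0],[2.4,0,0],[2.4,0,0]],"roll":[0,0,0,0,0,0,0],"jaw":[0.6,0.6,0.6,0.6,0.6,0.6,0.6]}';  python3 -m inch '{"delta_pos":[[0.2,0,0],[0.4,0,0],[0.5,0,0],[0.5,0,0]],"roll":[0,0,0,0],"jaw":[0.6,0.6,0.6,0.6]}'; python3 -c "
from h import *
go((.495,-.285,.161),-11.3)"
```

```text
clock: 8.85
tool_pos: [0.4952, -0.2843, 0.1656]
tool_rot: [0.158, 1.562, -0.151]
force: [0.8, -0.9, -1.6]
width: 0.0093
clock: 9.18
tool_pos: [0.4953, -0.2843, 0.1608]
tool_rot: [0.158, 1.562, -0.151]
force: [-1.5, 0.9, 2.9]
width: 0.009
t 9.18 cm [-0.02 -0.08 -0.02] roll 0.04 yaw -11.26 tcp [ 0.4953 -0.2843  0.1608] tilt [ 0.004  0.004 -1.   ] F [-1.5  0.9  2.9] w 0.009
```

```bash
python3 -m inch '{"delta_pos":[[0.15,0,0],[0.3,0,0],[0.3,0,0]],"roll":[0,0,0],"jaw":[0.6,0.6,0.6]}'; python3 -c "
from h import *
import cv2
a=manip.capture('side')
cv2.imwrite('pics/g5.png',cv2.resize(a[90:210,265:365],None,fx=5,fy=5,interpolation=2))
print(manip.landmark_of('side','plaque'))"
```

```text
clock: 9.43
tool_pos: [0.4966, -0.2847, 0.1607]
tool_rot: [0.156, 1.558, -0.152]
force: [-4.6, 8.1, 44.6]
width: 0.0092
[{'location': [0.4958, -0.2851, 0.0412], 'confidence': 0.66}]
```

View pics/g5.png

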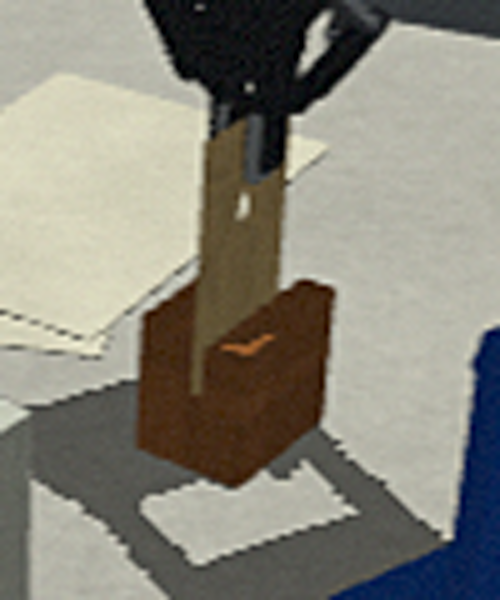

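Fully home: it reached a hard stop at the expected height, and the network puts the bottom edge at z≈0.041. I'm releasing and rising.

```bash
python3 -m inch '{"delta_pos":[[0,0,0],[0,0,0],[0,0,0],[0,0,0],[0,0,0],[-1,0,0],[-3,0,0],[-5,0,0],[-7,0,0],[-8,0,0]],"roll":[0,0,0,0,0,0,0,0,0,0],"jaw":[1.5,2.5,3.5,4,4,4,4,4,4,4]}'; python3 -c "
from h import *
import cv2
for c in ('side','top'):
    a=manip.capture(c);cv2.imwrite('pics/%s6.png'%c,a)
    print([(n,[(np.round(d['location'],4),round(d['confidence'],2)) for d in manip.landmark_of(c,n)][:3]) for n in('plaque','plaque_center','keyhole_mouth','screw')])
a=cv2.imread('pics/side6.png');b=cv2.imread('pics/top6.png')
cv2.imwrite('pics/g6.png',np.hstack([cv2.resize(a[90:210,265:365],None,fx=4,fy=4,interpolation=2),cv2.resize(b[170:290,330:430],None,fx=4,fy=4,interpolation=2)]))
go((.495,-.285,.24),-101.3);go((.495,-.285,.24),78.7)"
```

```text
clock: 10.37
tool_pos: [0.4965, -0.2853, 0.2434]
tool_rot: [0.155, 1.555, -0.153]
force: [0.9, 0.5, -0.3]
width: 0.04
[('plaque', [(array([ 0.4923, -0.2843,  0.0414]), 0.61), (array([ 0.4979, -0.2893,  0.1548]), 0.28)]), ('plaque_center', [(array([ 0.4913, -0.2836,  0.112 ]), 0.57), (array([ 6.536e-01,  2.154e-01, -5.000e-04]), 0.37), (array([ 0.4965, -0.283 ,  0.0405]), 0.18)]), ('keyhole_mouth', [(array([ 0.4938, -0.282 ,  0.1338]), 0.93)]), ('screw', [(array([ 0.3343, -0.1754,  0.1392]), 0.92), (array([0.3516, 0.1539, 0.1354]), 0.86), (array([ 0.5176, -0.0057,  0.1367]), 0.67)])]
[('plaque', [(array([ 0.4959, -0.2797,  0.0408]), 0.8)]), ('plaque_center', [(array([ 0.4909, -0.2842,  0.1089]), 0.57)]), ('keyhole_mouth', [(array([ 0.5027, -0.2864,  0.1297]), 0.78), (array([ 0.5104, -0.2877,  0.0994]), 0.43)]), ('screw', [(array([ 0.5197, -0.0058,  0.1362]), 0.72), (array([ 0.3313, -0.1813,  0.1384]), 0.64)])]
t 10.87 cm [-0.   -0.05 -0.06] roll 90.05 yaw -11.25 tcp [ 0.4957 -0.2846  0.24  ] tilt [ 0.007  0.002 -1.   ] F [-0.   0.3  0.5] w 0.0398
t 10.87 cm [-0.   -0.05 -0.06] roll -89.95 yaw -11.25 tcp [ 0.4957 -0.2846  0.24  ] tilt [ 0.007  0.002 -1.   ] F [-0.   0.3  0.5] w 0.0398
```

View pics/g6.png

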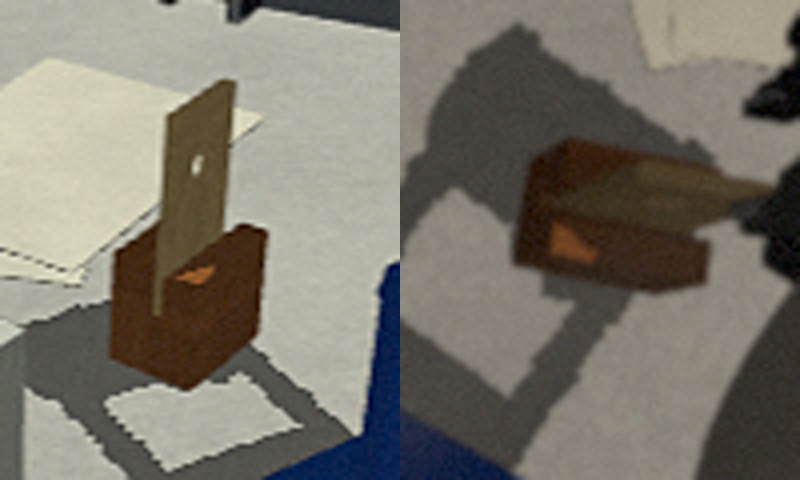

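```bash
python3 -m inch '{"delta_pos":[[0,0,0],[0,0,0],[0,0,0],[0,0,0],[0,0,0],[0,0,0],[0,0,0],[0,0,0],[0,0,0],[0,0,0]],"roll":[7,14,21,28,35,42,49,56,63,70],"jaw":[5,6,7,8,8.4,8.4,8.4,8.4,8.4,8.4]}'; python3 -m inch '{"delta_pos":[[0,0,0],[0,0,0],[0,0,0],[0,0,0],[0,0,0]],"roll":[7,14,20,20,20],"jaw":[8.4,8.4,8.4,8.4,8.4]}'; python3 -c "
from h import *
import cv2
L=rect(.01,.066,.18)
P,r=fit([('side',L,[(307,118.75),(323,110)])],(.495,-.285,-.2));print(P,r)
go((.495,-.285,.155),-101.3)
a=manip.capture('side');b=manip.capture('top')
cv2.imwrite('pics/g7.png',np.hstack([cv2.resize(a[50:210,260:360],None,fx=3.6,fy=3.6,interpolation=2),cv2.resize(b[170:330,330:470],None,fx=3.6,fy=3.6,interpolation=2)[:576]]))"
```

```text
clock: 11.7
tool_pos: [0.4956, -0.2846, 0.2396]
tool_rot: [1.105, 1.272, -1.095]
force: [0.1, -0.4, -0.1]
width: 0.084
clock: 12.12
tool_pos: [0.4955, -0.2845, 0.2394]
tool_rot: [1.36, 1.107, -1.348]
force: [0.1, 0.4, -0.8]
width: 0.0841
[ 0.49304791 -0.28600521 -0.12186191] [[-0.06628543  0.18951076]
 [ 0.06853028 -0.20955727]]
t 12.12 cm [ 8.44 -0.09  0.09] roll -0.1 yaw -101.4 tcp [ 0.4955 -0.2845  0.2394] tilt [ 0.006  0.003 -1.   ] F [ 0.1  0.4 -0.8] w 0.0841
```

View pics/g7.png

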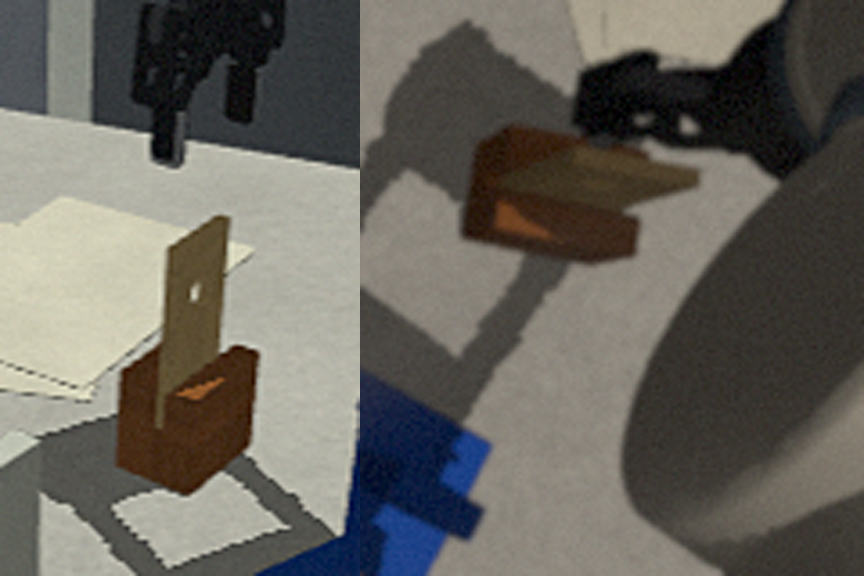

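```bash
python3 -m inch '{"delta_pos":[[1.5,-0.1,0.1],[3.5,-0.1,0.1],[5.5,-0.1,0.1],[7.5,-0.1,0.1],[9,-0.1,0.1],[9.4,-0.1,0.1],[9.4,-0.1,0.1]],"roll":[0,0,0,0,0,0,0],"jaw":[8.4,8.4,8.4,8.4,8.4,8.4,8.4]}'; python3 -m inch '{"delta_pos":[[0,0,0],[0,0,0],[0,0,0],[0,0,0],[0,0,0],[0,0,0],[0,0,0],[0,0,0]],"roll":[0,0,0,0,0,0,0,0],"jaw":[7.5,7,6.5,6.2,6.2,6.2,6.2,6.2]}' 50; python3 -c "
from h import *
import cv2
go((.495,-.285,.155),-101.3)
a=manip.capture('side');b=manip.capture('top')
cv2.imwrite('pics/g8.png',np.hstack([cv2.resize(a[70:210,260:360],None,fx=4,fy=4,interpolation=2),cv2.resize(b[170:310,330:430],None,fx=4,fy=4,interpolation=2)]))"
```

```text
clock: 12.8
tool_pos: [0.4945, -0.2847, 0.1446]
tool_rot: [1.358, 1.11, -1.348]
force: [-1.9, 0.1, 0.0]
width: 0.0839
clock: 13.47
tool_pos: [0.495, -0.285, 0.1458]
tool_rot: [1.358, 1.108, -1.347]
force: [0.1, 0.8, 5.9]
width: 0.0652
t 13.47 cm [-0.92  0.   -0.  ] roll 0.03 yaw -101.27 tcp [ 0.495  -0.285   0.1458] tilt [ 0.006  0.003 -1.   ] F [0.1 0.8 5.9] w 0.0652
```

View pics/g8.png

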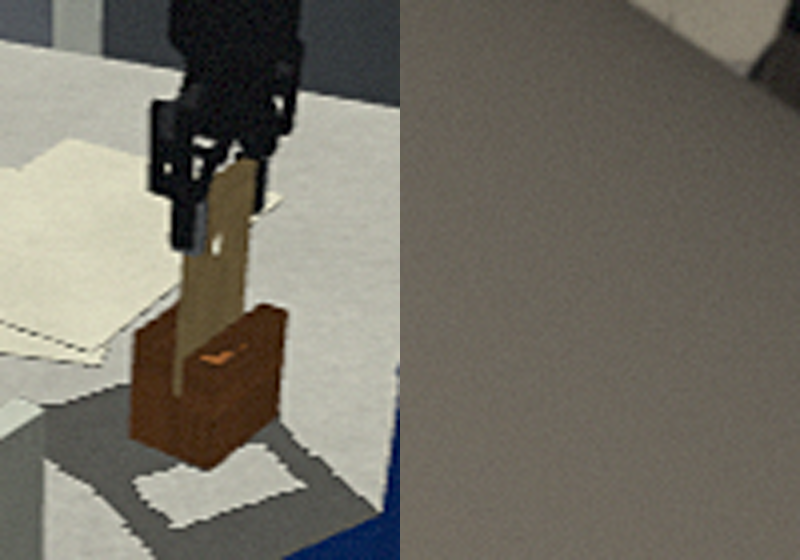

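```bash
python3 -m inch '{"delta_pos":[[-0.5,0,0],[-1.5,0,0],[-3,0,0],[-4.5,0,0],[-6,0,0],[-8,0,0],[-10,0,0],[-12,0,0],[-14,0,0],[-15,0,0]],"roll":[0,0,0,0,0,0,0,0,0,0],"jaw":[6.2,6.2,6.2,6.2,6.2,6.2,6.2,6.2,6.2,6.2]}' 50; python3 -c "
from h import *
import cv2
go((.60,-.027,.29),-104.7)
a=manip.capture('side')
cv2.imwrite('pics/g9.png',cv2.resize(a[20:210,240:400],None,fx=3,fy=3,interpolation=2))"
```

```text
clock: 14.4
tool_pos: [0.4946, -0.2859, 0.2993]
tool_rot: [1.358, 1.104, -1.345]
force: [-0.9, 0.1, 0.2]
width: 0.0657
t 14.4 cm [  1.05   5.27 -27.44] roll 3.43 yaw -101.27 tcp [ 0.4946 -0.2859  0.2993] tilt [ 0.009  0.001 -1.   ] F [-0.9  0.1  0.2] w 0.0657
```

View pics/g9.png

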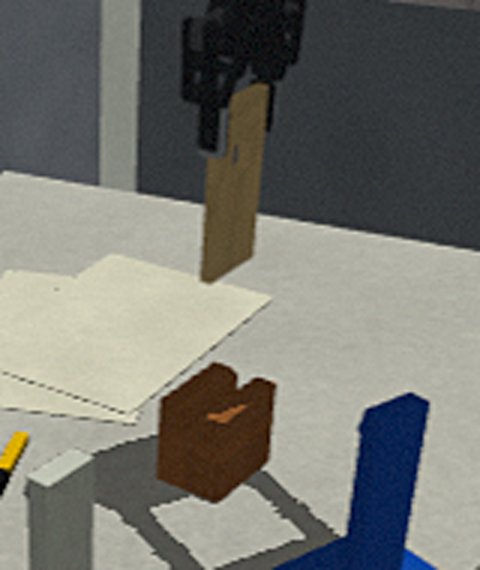

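```bash
python3 -m inch '{"delta_pos":[[0,1,-1.5],[0,2.5,-4],[0,4,-7],[0,5.3,-10.5],[0,5.3,-14],[0,5.3,-17.5],[0.2,5.3,-21],[0.5,5.3,-24.5],[1,5.3,-27],[1,5.3,-27.4]],"roll":[0.5,1,1.5,2,2.5,3,3.4,3.4,3.4,3.4],"jaw":[6.2,6.2,6.2,6.2,6.2,6.2,6.2,6.2,6.2,6.2]}'; python3 -m inch '{"delta_pos":[[0,0,0],[0,0,0]],"roll":[0,0],"jaw":[6.2,6.2]}'; python3 -c "
from h import *
import cv2
go((.60,-.027,.21),-104.7)
for c in ('side','top'):
    a=manip.capture(c);cv2.imwrite('pics/%s10.png'%c,a)
    print([(n,[(np.round(d['location'],4),round(d['confidence'],2)) for d in manip.landmark_of(c,n)][:3]) for n in('plaque','plaque_center','keyhole_mouth','cast_tip','screw')])
a=cv2.imread('pics/side10.png');b=cv2.imread('pics/top10.png')
cv2.imwrite('pics/g10.png',np.hstack([cv2.resize(a[50:250,170:300],None,fx=3,fy=3,interpolation=2),cv2.resize(b[90:290,200:330],None,fx=3,fy=3,interpolation=2)]))"
```

```text
clock: 15.28
tool_pos: [0.6004, -0.0237, 0.2897]
tool_rot: [1.399, 1.074, -1.385]
force: [0.8, 0.6, -0.8]
width: 0.0651
clock: 15.45
tool_pos: [0.6, -0.0233, 0.2891]
tool_rot: [1.397, 1.076, -1.385]
force: [0.3, -0.3, -0.9]
width: 0.065
t 15.45 cm [7.91 0.03 0.38] roll 0.27 yaw -104.43 tcp [ 0.6    -0.0233  0.2891] tilt [ 0.008  0.001 -1.   ] F [ 0.3 -0.3 -0.9] w 0.065
[('plaque', [(array([ 0.6005, -0.023 ,  0.1863]), 0.71)]), ('plaque_center', [(array([ 0.5975, -0.0226,  0.2545]), 0.89)]), ('keyhole_mouth', [(array([ 0.6009, -0.0199,  0.2765]), 0.72), (array([ 0.519 , -0.0065,  0.1358]), 0.61)]), ('cast_tip', [(array([ 0.6139, -0.0264,  0.2397]), 0.94), (array([ 0.6626, -0.202 , -0.0018]), 0.54)]), ('screw', [(array([ 0.5174, -0.0065,  0.1368]), 0.93), (array([0.35  , 0.1506, 0.1355]), 0.89)])]
[('plaque', [(array([ 0.6033, -0.0209,  0.1862]), 0.94)]), ('plaque_center', [(array([ 0.5972, -0.0265,  0.2513]), 0.9)]), ('keyhole_mouth', [(array([ 0.603 , -0.0254,  0.2787]), 0.88), (array([ 0.6568, -0.2071, -0.0064]), 0.31)]), ('cast_tip', [(array([ 0.6172, -0.0283,  0.2406]), 0.75), (array([ 0.4967, -0.282 ,  0.0415]), 0.65)]), ('screw', [])]
```

View pics/g10.png

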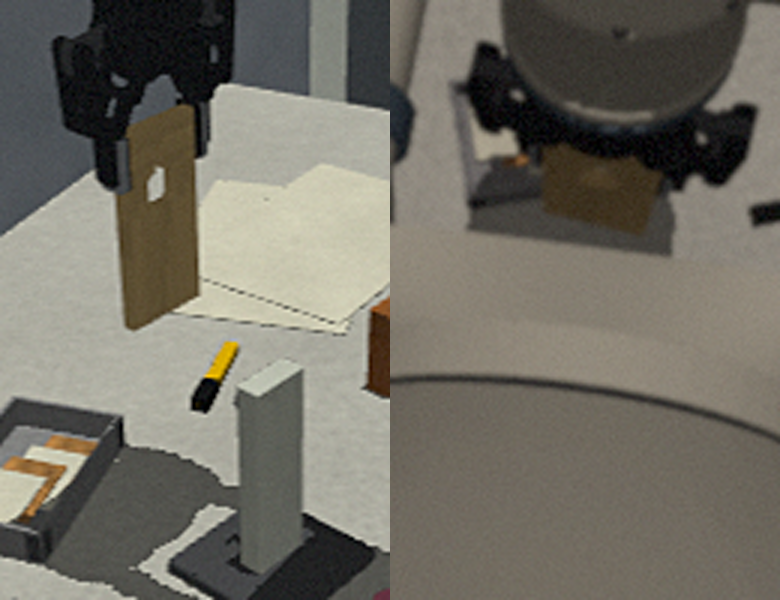

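```bash
python3 -c "
from h import *
go((.5857,-.0233,.1498),-104.7)"
```

```text
t 16.05 cm [13.98 -1.54  0.36] roll 0.2 yaw -104.5 tcp [ 0.6003 -0.0238  0.2897] tilt [ 0.009  0.001 -1.   ] F [ 0.8  0.4 -0.8] w 0.0651
```

```bash
python3 -m inch '{"delta_pos":[[2,0,0],[4,0,0.2],[6,0,0.3],[8,-0.5,0.3],[10,-1,0.3],[12,-1.5,0.3],[13.5,-1.5,0.35],[14,-1.5,0.35],[14,-1.5,0.35],[14,-1.5,0.35]],"roll":[0.2,0.2,0.2,0.2,0.2,0.2,0.2,0.2,0.2,0.2],"jaw":[6.2,6.2,6.2,6.2,6.2,6.2,6.2,6.2,6.2,6.2]}'; python3 -c "
from h import *
import cv2
go((.5857,-.0233,.1498),-104.7)
for c in ('side','top'):
    a=manip.capture(c);cv2.imwrite('pics/%s11.png'%c,a)
    print([(n,[(np.round(d['location'],4),round(d['confidence'],2)) for d in manip.landmark_of(c,n)][:3]) for n in('plaque','plaque_center','keyhole_mouth','cast_tip','screw')])
a=cv2.imread('pics/side11.png');b=cv2.imread('pics/top11.png')
cv2.imwrite('pics/g11.png',np.hstack([cv2.resize(a[110:270,190:300],None,fx=3.6,fy=3.6,interpolation=2),cv2.resize(b[100:260,200:310],None,fx=3.6,fy=3.6,interpolation=2)]))"
```

```text
clock: 16.88
tool_pos: [0.5867, -0.0233, 0.1502]
tool_rot: [1.402, 1.072, -1.387]
force: [0.4, 0.3, -1.1]
width: 0.0652
t 16.88 cm [ 0.04 -0.1   0.02] roll 0.01 yaw -104.69 tcp [ 0.5867 -0.0233  0.1502] tilt [ 0.009  0.001 -1.   ] F [ 0.4  0.3 -1.1] w 0.0652
[('plaque', [(array([ 0.5829, -0.0218,  0.0447]), 0.73)]), ('plaque_center', [(array([ 0.5877, -0.0213,  0.1185]), 0.57)]), ('keyhole_mouth', [(array([ 0.5895, -0.022 ,  0.1378]), 0.63)]), ('cast_tip', [(array([ 0.5993, -0.0282,  0.1006]), 0.62), (array([ 0.6625, -0.2017, -0.0035]), 0.19)]), ('screw', [(array([0.3476, 0.15  , 0.1349]), 0.86), (array([ 0.5164, -0.0066,  0.1377]), 0.7), (array([ 0.3318, -0.1764,  0.1387]), 0.59)])]
[('plaque', [(array([ 6.571e-01, -2.041e-01, -2.000e-04]), 0.64), (array([ 0.5855, -0.0232,  0.0446]), 0.41)]), ('plaque_center', [(array([ 0.5825, -0.0237,  0.1163]), 0.57)]), ('keyhole_mouth', [(array([ 0.5926, -0.0223,  0.136 ]), 0.38)]), ('cast_tip', [(array([ 0.6016, -0.0255,  0.1046]), 0.5)]), ('screw', [(array([ 0.5837, -0.0248,  0.1141]), 0.65), (array([ 0.3344, -0.1766,  0.1429]), 0.64)])]
```

View pics/g11.png

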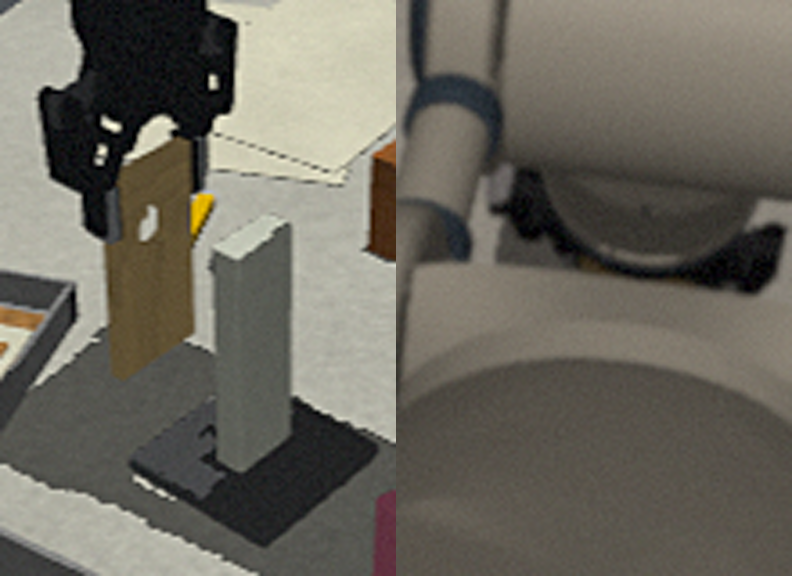

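```bash
python3 -m inch '{"delta_pos":[[0,-1,0],[0,-2,0],[0,-3,0],[0,-4,0],[0,-4.3,0],[0,-4.3,0]],"roll":[0,0,0,0,0,0],"jaw":[6.2,6.2,6.2,6.2,6.2,6.2]}'; python3 -c "
from h import *
import cv2
go((.518+.007*.967,-.0055-.007*.254,.1498),-104.7)
a=manip.capture('side');cv2.imwrite('pics/side12.png',a)
print([(n,[(np.round(d['location'],4),round(d['confidence'],2)) for d in manip.landmark_of('side',n)][:3]) for n in('plaque','plaque_center','keyhole_mouth','cast_tip','screw')])
cv2.imwrite('pics/g12.png',cv2.resize(a[110:250,190:300],None,fx=5,fy=5,interpolation=2)[:600])"
```

```text
clock: 17.98
tool_pos: [0.5435, -0.012, 0.1495]
tool_rot: [1.401, 1.073, -1.388]
force: [0.3, 0.3, -0.7]
width: 0.0654
t 17.98 cm [-0.05 -1.93  0.02] roll 0.02 yaw -104.68 tcp [ 0.5435 -0.012   0.1495] tilt [ 0.008  0.001 -1.   ] F [ 0.3  0.3 -0.7] w 0.0654
[('plaque', [(array([ 0.5182, -0.0061,  0.1357]), 0.66), (array([ 0.543 , -0.0113,  0.0454]), 0.63)]), ('plaque_center', [(array([ 0.5424, -0.011 ,  0.1161]), 0.84)]), ('keyhole_mouth', [(array([ 0.545 , -0.0125,  0.1356]), 0.77)]), ('cast_tip', [(array([ 0.5569, -0.0155,  0.0989]), 0.69)]), ('screw', [(array([0.3493, 0.1511, 0.1355]), 0.75), (array([ 0.3348, -0.1763,  0.1385]), 0.73), (array([ 0.5143, -0.006 ,  0.1387]), 0.6)])]
```

View pics/g12.png

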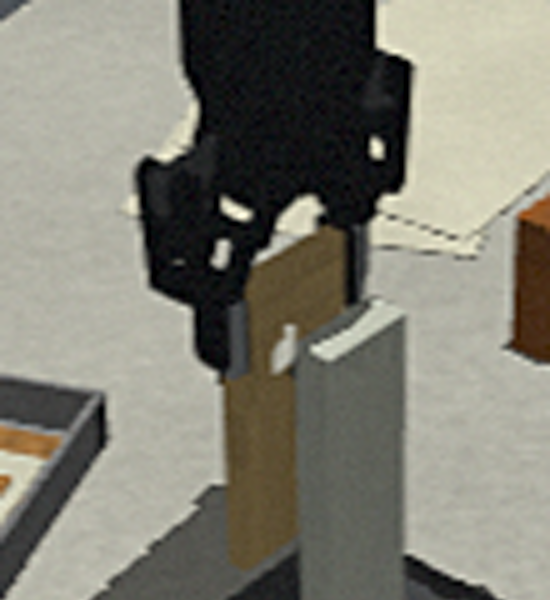

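```bash
python3 -m inch '{"delta_pos":[[0,-0.2,0],[0,-0.4,0],[0,-0.6,0],[0,-0.8,0],[0,-0.8,0]],"roll":[0,0,0,0,0],"jaw":[6.2,6.2,6.2,6.2,6.2]}'; python3 -c "
from h import *
go((.518+.007*.967,-.0055-.007*.254,.1498),-104.7)"
```

```text
clock: 18.7
tool_pos: [0.5367, -0.0103, 0.1492]
tool_rot: [1.401, 1.072, -1.388]
force: [-0.2, -0.2, -0.8]
width: 0.0653
t 18.7 cm [-0.07 -1.23  0.01] roll 0.01 yaw -104.69 tcp [ 0.5367 -0.0103  0.1492] tilt [ 0.008  0.001 -1.   ] F [-0.2 -0.2 -0.8] w 0.0653
```

```bash
python3 -m inch '{"delta_pos":[[0,-0.2,0],[0,-0.4,0],[0,-0.6,0],[0,-0.8,0],[0,-0.9,0],[0,-0.9,0]],"roll":[0,0,0,0,0,0],"jaw":[6.2,6.2,6.2,6.2,6.2,6.2]}'; python3 -c "
from h import *
import cv2
go((.518+.007*.967,-.0055-.007*.254,.1498),-104.7)
a=manip.capture('side');cv2.imwrite('pics/g13.png',cv2.resize(a[110:250,190:300],None,fx=5,fy=5,interpolation=2)[:600])"
```

```text
clock: 19.2
tool_pos: [0.5278, -0.008, 0.1491]
tool_rot: [1.401, 1.072, -1.388]
force: [0.3, 0.0, 0.4]
width: 0.0653
t 19.2 cm [-0.07 -0.31  0.01] roll 0.01 yaw -104.69 tcp [ 0.5278 -0.008   0.1491] tilt [ 0.008  0.001 -1.   ] F [0.3 0.  0.4] w 0.0653
```

View pics/g13.png

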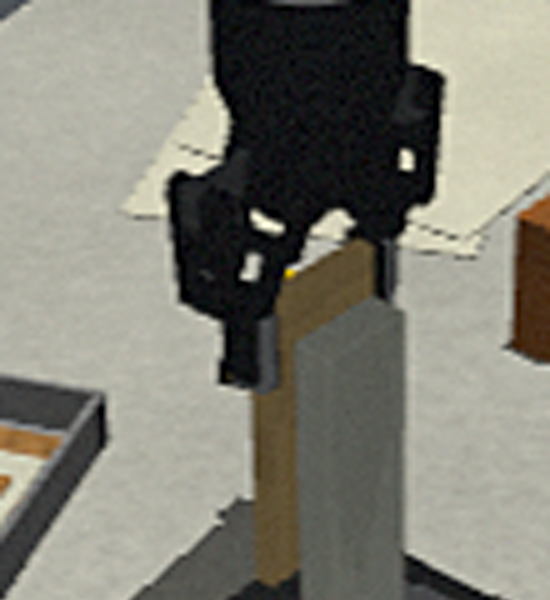

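```bash
python3 -m inch '{"delta_pos":[[0,-0.15,0],[0,-0.3,0],[0,-0.3,0]],"roll":[0,0,0],"jaw":[6.2,6.2,6.2]}'; python3 -m inch '{"delta_pos":[[0,-0.1,0],[0,-0.2,0],[0,-0.2,0]],"roll":[0,0,0],"jaw":[6.2,6.2,6.2]}'; python3 -c "
from h import *
go((.518+.007*.967,-.0055-.007*.254,.1498),-104.7)"
```

```text
clock: 19.5
tool_pos: [0.5247, -0.0072, 0.1491]
tool_rot: [1.401, 1.073, -1.388]
force: [0.0, -0.6, -1.6]
width: 0.0653
clock: 19.75
tool_pos: [0.5226, -0.0066, 0.1491]
tool_rot: [1.401, 1.073, -1.388]
force: [0.2, -0.4, -0.4]
width: 0.0652
t 19.75 cm [-0.07  0.23  0.01] roll 0.01 yaw -104.69 tcp [ 0.5226 -0.0066  0.1491] tilt [ 0.008  0.001 -1.   ] F [ 0.2 -0.4 -0.4] w 0.0652
```

```bash
python3 -m inch '{"delta_pos":[[0,-0.1,0],[0,-0.2,0],[0,-0.2,0]],"roll":[0,0,0],"jaw":[6.2,6.2,6.2]}'; python3 -m inch '{"delta_pos":[[0,-0.1,0],[0,-0.2,0],[0,-0.2,0]],"roll":[0,0,0],"jaw":[6.2,6.2,6.2]}'; python3 -c "
from h import *
import cv2
go((.518+.007*.967,-.0055-.007*.254,.1498),-104.7)
a=manip.capture('side');cv2.imwrite('pics/g14.png',cv2.resize(a[110:250,190:300],None,fx=5,fy=5,interpolation=2)[:600])"
```

```text
clock: 20.0
tool_pos: [0.5214, -0.0063, 0.1492]
tool_rot: [1.402, 1.071, -1.387]
force: [4.2, -1.7, -2.1]
width: 0.0652
clock: 20.25
tool_pos: [0.5213, -0.0062, 0.1495]
tool_rot: [1.404, 1.068, -1.384]
force: [11.1, -3.9, -7.4]
width: 0.0649
t 20.25 cm [-0.02  0.36  0.01] roll -0.01 yaw -104.71 tcp [ 0.5213 -0.0062  0.1495] tilt [ 0.014  0.    -1.   ] F [11.1 -3.9 -7.4] w 0.0649
```

View pics/g14.png

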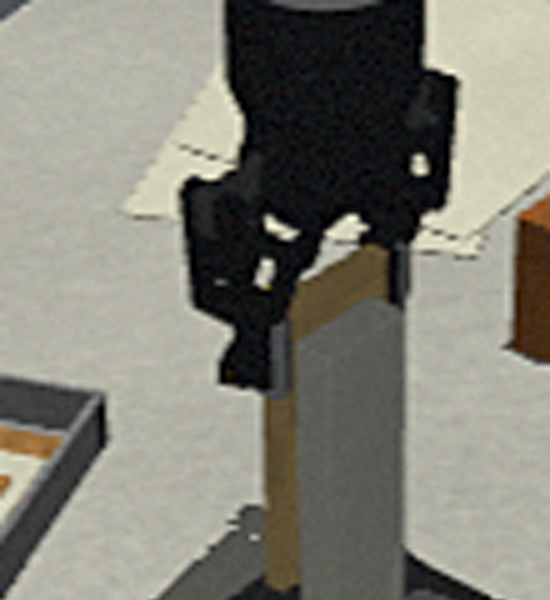

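Face contact felt, so the head is through the keyhole. I'm backing off 2 mm and pulling down.

```bash
python3 -m inch '{"delta_pos":[[0,0.1,0],[0,0.2,0],[0,0.2,0]],"roll":[0,0,0],"jaw":[6.2,6.2,6.2]}'; python3 -m inch '{"delta_pos":[[0.25,0,0],[0.5,0,0],[0.75,0,0],[1,0,0],[1,0,0]],"roll":[0,0,0,0,0],"jaw":[6.2,6.2,6.2,6.2,6.2]}'; python3 -c "
from h import *
go((.5214+.002*.967,-.0063-.002*.254,.1298),-104.7)"
```

```text
clock: 20.55
tool_pos: [0.5232, -0.0067, 0.1495]
tool_rot: [1.403, 1.068, -1.385]
force: [0.1, 0.5, -0.4]
width: 0.0653
clock: 20.97
tool_pos: [0.523, -0.0067, 0.1389]
tool_rot: [1.403, 1.069, -1.385]
force: [-0.0, 0.3, -1.0]
width: 0.0653
t 20.97 cm [0.91 0.03 0.01] roll -0.01 yaw -104.71 tcp [ 0.523  -0.0067  0.1389] tilt [ 0.012  0.    -1.   ] F [-0.   0.3 -1. ] w 0.0653
```

```bash
python3 -m inch '{"delta_pos":[[0.15,0,0],[0.3,0,0],[0.45,0,0],[0.5,0,0],[0.5,0,0]],"roll":[0,0,0,0,0],"jaw":[6.2,6.2,6.2,6.2,6.2]}'; python3 -c "
from h import *
go((.5214+.002*.967,-.0063-.002*.254,.1298),-104.7)"
```

```text
clock: 21.38
tool_pos: [0.5229, -0.0067, 0.1338]
tool_rot: [1.403, 1.069, -1.386]
force: [0.6, 0.6, -1.1]
width: 0.0651
t 21.38 cm [0.4  0.04 0.  ] roll -0.01 yaw -104.71 tcp [ 0.5229 -0.0067  0.1338] tilt [ 0.012  0.    -1.   ] F [ 0.6  0.6 -1.1] w 0.0651
```

```bash
python3 -m inch '{"delta_pos":[[0.1,0,0],[0.2,0,0],[0.3,0,0],[0.4,0,0],[0.4,0,0]],"roll":[0,0,0,0,0],"jaw":[6.2,6.2,6.2,6.2,6.2]}'; python3 -m inch '{"delta_pos":[[0.05,0,0],[0.1,0,0],[0.15,0,0],[0.15,0,0]],"roll":[0,0,0,0],"jaw":[6.2,6.2,6.2,6.2]}'; python3 -c "
from h import *
import cv2
go((.5214+.002*.967,-.0063-.002*.254,.1298),-104.7)
a=manip.capture('side');cv2.imwrite('pics/g15.png',cv2.resize(a[110:250,190:300],None,fx=5,fy=5,interpolation=2)[:600])"
```

```text
clock: 21.8
tool_pos: [0.523, -0.0067, 0.1296]
tool_rot: [1.403, 1.069, -1.386]
force: [-0.3, 0.1, -0.7]
width: 0.0648
clock: 22.13
tool_pos: [0.5231, -0.0067, 0.129]
tool_rot: [1.403, 1.069, -1.385]
force: [-5.4, -0.1, 19.2]
width: 0.0651
t 22.13 cm [-0.08  0.02  0.01] roll -0.01 yaw -104.71 tcp [ 0.5231 -0.0067  0.129 ] tilt [ 0.013  0.    -1.   ] F [-5.4 -0.1 19.2] w 0.0651
```

View pics/g15.png

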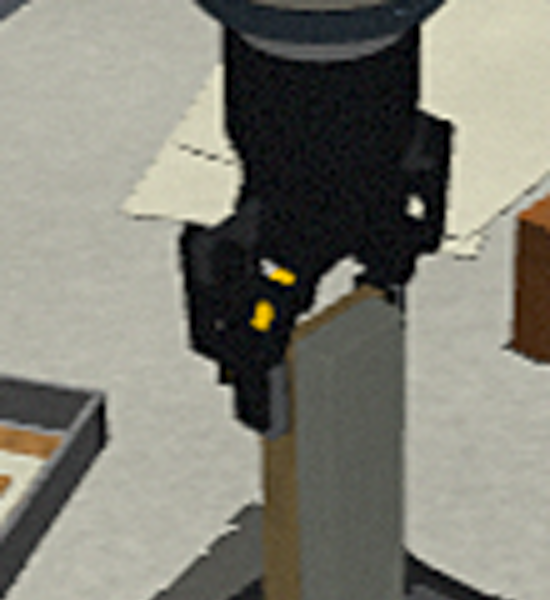

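Hard stop at the predicted height (0.129 against 0.130). Relaxing, releasing and rising.

```bash
python3 -m inch '{"delta_pos":[[0,0,0],[0,0,0],[0,0,0],[0,0,0],[0,0,0],[0,0,0],[0,0,0],[0,0,0]],"roll":[0,0,0,0,0,0,0,0],"jaw":[6.2,6.2,6.6,7,7.5,8,8.4,8.4]}' 20; python3 -m inch '{"delta_pos":[[-0.5,0,0],[-1.5,0,0],[-3,0,0],[-5,0,0],[-7,0,0],[-9,0,0],[-11,0,0],[-13,0,0],[-15,0,0],[-17,0,0]],"roll":[0,0,0,0,0,0,0,0,0,0],"jaw":[8.4,8.4,8.4,8.4,8.4,8.4,8.4,8.4,8.4,8.4]}'; python3 -c "
from h import *
import cv2
go((.35,-.35,.3),-104.7)
a=manip.capture('side');cv2.imwrite('pics/side16.png',a);cv2.imwrite('pics/g16.png',cv2.resize(a[110:270,200:310],None,fx=5,fy=5,interpolation=2)[:600])
print([(n,[(np.round(d['location'],4),round(d['confidence'],2)) for d in manip.landmark_of('side',n)][:3]) for n in('plaque','plaque_center','cast_tip','screw')])"
```

```text
clock: 22.85
tool_pos: [0.5232, -0.0067, 0.1289]
tool_rot: [1.403, 1.069, -1.385]
force: [0.3, 0.2, -0.1]
width: 0.084
clock: 23.68
tool_pos: [0.5207, -0.0067, 0.301]
tool_rot: [1.404, 1.068, -1.384]
force: [-0.1, -0.2, -0.2]
width: 0.0837
t 23.68 cm [-0.14 -7.79 37.54] roll -0.01 yaw -104.71 tcp [ 0.5207 -0.0067  0.301 ] tilt [ 0.014  0.    -1.   ] F [-0.1 -0.2 -0.2] w 0.0837
[('plaque', [(array([ 0.5206, -0.0048,  0.0235]), 0.63)]), ('plaque_center', [(array([ 0.5197, -0.0044,  0.0983]), 0.74)]), ('cast_tip', [(array([ 0.5377, -0.0066,  0.0789]), 0.72)]), ('screw', [(array([ 0.5179, -0.0043,  0.1377]), 0.89), (array([0.3504, 0.1492, 0.138 ]), 0.84), (array([ 0.333 , -0.1749,  0.141 ]), 0.75)])]
```

View pics/g16.png

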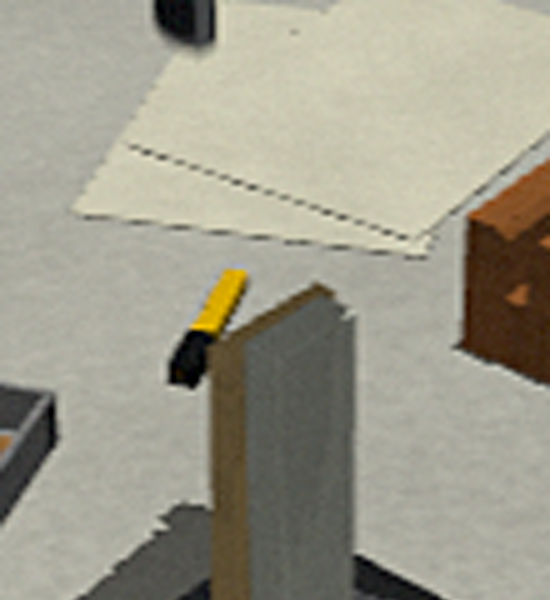

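It hangs on the stand. I'm moving the arm aside for a top view.

```bash
python3 -m inch '{"delta_pos":[[0,-0.5,3],[0,-1,7],[0,-2,11],[0,-3,15],[0,-4,19],[0,-5,23],[0,-6,27],[0,-7,31],[0,-7.5,35],[0,-7.5,37]],"roll":[0,0,0,0,0,0,0,0,0,0],"jaw":[8.4,8.4,8.4,8.4,8.4,8.4,8.4,8.4,8.4,8.4]}'; python3 -m inch '{"delta_pos":[[0,0,0],[0,0,0],[0,0,0]],"roll":[0,0,0],"jaw":[8.4,8.4,8.4]}';python3 -c "
from h import *
import cv2
print(manip.read_state()['force'])
for c in('side','top'):
  a=manip.capture(c);cv2.imwrite('pics/%s17.png'%c,a)
  print([(n,[(np.round(d['location'],4),round(d['confidence'],2)) for d in manip.landmark_of(c,n)][:3]) for n in('plaque','plaque_center','keyhole_seat','cast_tip','screw','tray','jar','marker')])
a=cv2.imread('pics/side17.png');b=cv2.imread('pics/top17.png')
cv2.imwrite('pics/g17.png',np.hstack([cv2.resize(a[150:270,200:310],None,fx=3.6,fy=3.6,interpolation=2),cv2.resize(b[170:290,200:310],None,fx=3.6,fy=3.6,interpolation=2)]))
cv2.imwrite('pics/top17b.png',b)"
```

```text
clock: 24.77
tool_pos: [0.3517, -0.3485, 0.2961]
tool_rot: [1.404, 1.068, -1.387]
force: [0.4, 0.8, -0.5]
width: 0.0841
clock: 25.02
tool_pos: [0.3515, -0.3478, 0.2954]
tool_rot: [1.405, 1.07, -1.388]
force: [0.3, -0.0, 0.2]
width: 0.0839
[ 0.29652751 -0.01863377  0.2257371 ]
[('plaque', [(array([ 0.5233, -0.0052,  0.0219]), 0.74)]), ('plaque_center', [(array([ 0.5193, -0.0012,  0.0987]), 0.71)]), ('keyhole_seat', [(array([ 0.5255, -0.0097,  0.1388]), 0.76), (array([ 0.491 , -0.2859,  0.0362]), 0.37)]), ('cast_tip', [(array([ 0.5363, -0.0087,  0.0801]), 0.77)]), ('screw', [(array([0.3504, 0.1511, 0.1355]), 0.97), (array([ 0.5124, -0.0048,  0.1347]), 0.92), (array([ 0.3329, -0.174 ,  0.1399]), 0.79)]), ('tray', [(array([ 7.257e-01, -3.500e-03, -1.000e-04]), 0.88)]), ('jar', [(array([ 0.6553,  0.215 , -0.0018]), 0.92)]), ('marker', [])]
[('plaque', [(array([ 0.5223, -0.0022,  0.0258]), 0.6)]), ('plaque_center', [(array([ 0.5218, -0.0052,  0.0938]), 0.84)]), ('keyhole_seat', [(array([ 0.5194, -0.0058,  0.1372]), 0.72), (array([ 0.5205, -0.009 ,  0.1329]), 0.67)]), ('cast_tip', [(array([ 0.5333, -0.0066,  0.0814]), 0.59)]), ('screw', [(array([ 0.3323, -0.178 ,  0.1417]), 0.73), (array([ 0.5204, -0.0063,  0.1349]), 0.7)]), ('tray', [(array([ 0.7249, -0.0073, -0.0025]), 0.74)]), ('jar', [(array([ 6.517e-01,  2.195e-01, -1.000e-04]), 0.92), (array([ 0.523 , -0.004 ,  0.0234]), 0.69)]), ('marker', [(array([ 0.6569, -0.2094, -0.0013]), 0.55), (array([ 0.523 , -0.0066,  0.1338]), 0.47)])]
```

View pics/g17.png

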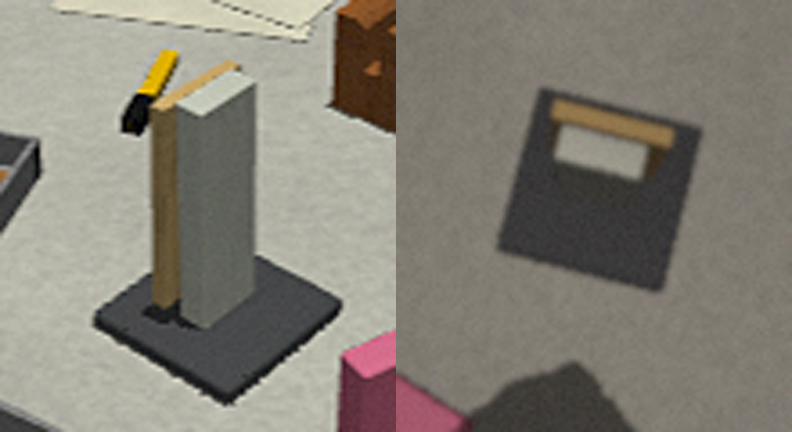

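View pics/top17.png

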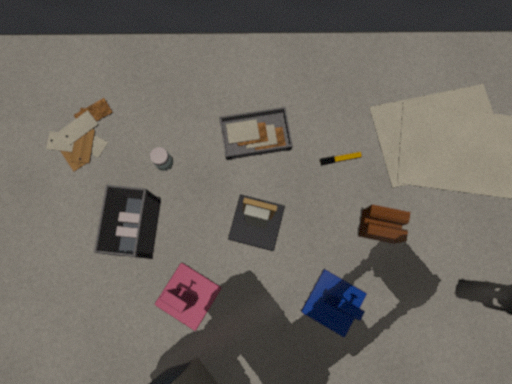

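The plaque (top 260,204) hangs parallel to the grey bar, straight in both views. Tray (255,133), jar (160,158) and marker (340,158) have not moved.

```bash
python3 -c "
from cell import manip
print(manip.finish_job(), manip.read_state()['clock'])"
```

```text
the job is handed in; nothing more can be done
the job is handed in; nothing more can be done
```

The plaque is hanging on the grey stand's screw with the fossil facing out, and the job is handed in after about 26 s of robot time. No verdict was reported.

- **In the block:** I pinched the plaque by its thickness, lifted it out of the storage box and lowered it into the slot. It met a hard stop at the expected height. I let go there and took it again by its side edges.
- **On the stand:** the keyhole went over the screw head, the plaque touched the stand's face, and I backed off 2 mm. I then pulled it down about 20 mm to a firm stop at the predicted height (0.129 m, predicted 0.130 m), with 19 N on the wrist. Then I released it and moved the arm clear.

**Last checks:**
- Both cameras show the plaque straight and parallel to the bar.
- The networks put the bottom edge at 0.022 and 0.026 m (0.024 expected), and the seat point at the screw's height to within about 5 mm.
- The side camera put the plaque's centre 0.099 m up against 0.094 expected. That is slightly more than the networks' 4 mm accuracy, and the top camera read 0.094.
- By position the tray and jar had not moved. The side camera's network missed the marker, but it is visible where it was in both pictures.
- The screw end itself is hidden from both cameras, so the seating rests on the contact forces and heights.
- The highest wrist force I saw was 45 N, when seating the plaque in the block.

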